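# Release a varnish sample plate and hold it up, label upward

## Robot

A 7-joint arm with a two-finger parallel gripper is mounted at the origin on the work surface. World frame = base frame: x ahead of the robot, y to its left, z up, the work surface at z = 0. Lengths are in m, angles in rad, forces in N, time in s.
With the tool pointing down it reaches from about 0.4 to 0.85 m from the base axis. Payload 10.4 kg.
Tool frame: the origin (TCP) lies on the centre line of the jaws, within the pads' length; the fingertips stand 14 mm ahead of it and the grasp point (between the pads) lies 5 mm behind it (manip.tip_reach is the distance from the TCP to the fingertips, in m); z points along the fingers, y is the line along which they close (so a half turn about z gives the same grasp; the last joint's range is limited). The gripper opens to 85 mm and grips with 20 to 120 N. Pads are 22 mm wide; open, the fingers measure 114 mm over their backs; the gripper's body (76 mm by 85 mm) begins 54 mm behind the grasp point. The pads swing forward as they close: fully open they stand 13 mm farther back than shut.
Start: joints at [1.247, 0.332, -0.065, 1.46, 0.022, 1.35, -0.088], TCP at [0.185, -0.597, 0.245] pointing down, gripper open.
Joint ranges: [-2.6, 2.6], [-0.5, 2.12], [-1.47, 1.34], [0.16, 2.42], [-1.27, 4.41], [0.06, 2.06], [-2.6, 2.6]. Speed limits (rad/s): [2.22, 2.22, 2.79, 2.79, 3.14, 3.14, 3.14].

## Interface

Orientations are given as a unit quaternion [x, y, z, w].
In Python, from workcell import manip gives the robot as it stands.
- The arm moves only by the shell command python3 -m pendant 'ROWS' [FORCE]. ROWS is JSON, a list of rows, each a list of 7 numbers: the shift along the tool's x, y, z in units of 50 mm (1.0 is 50 mm), then the turn, a rotation vector about the tool's x, y, z in units of 8 degrees (1.0 is 8 degrees), then the opening, from -1 (shut) to 1 (fully open), so that 0 is half open. In form: [[dx, dy, dz, ax, ay, az, jaw], ...]. A call has exactly 10 rows; each row is the pose to reach, as a shift and turn from the pose commanded when the call began, along the tool's axes at that moment; what a row does not reach only later rows make up. A row lasts 1/8 s, in which the tool goes at most 62.5 mm and 10.7 degrees, less where a joint would pass 70% of its speed; a pose out of reach is approached as far as the arm can. A call with a gripper value outside its range is refused whole. The fingers move at their own pace and stop on an object; FORCE is the grip in N (left out, the last holds). Time passes only in rows, so rows that repeat a pose let the fingers close, or fill a call up. It gives the time, the measured TCP pose, the force, the opening and the grip force at its end, in the units of the state.
- manip.get_obs(): the state, without advancing time (a new reading comes with each control period).
- manip.camera(name): name is "scene" or "side" or "wrist"; returns (picture, depth): 384x512x3 uint8, red, green, blue; 384x512 float32, m along the optical axis (not along the pixel's ray), 0 where there is no reading.
- manip.get_calibration(name): a dict with "fx", "fy", "cx", "cy" (pixels), "xyz" and "orientation" of the camera in the world. Camera axes: x right, y up, looking along -z (the intrinsics and any distortion apply to the point x, -y, -z); pixel columns grow to the right and rows downward; lengths in m; the calibration is good to about 2 mm. The wrist camera is an equidistant fisheye: a pixel r from the principal point sees the ray r / f radians off the axis. A picture is of the moment at which its call begins: read the wrist's pose just before it. get_calibration takes no time and is no camera call; for the wrist camera it gives the pose at the moment of the call.
- manip.hand_in(): hands the job in; it is judged then, once.
Trained networks look in the newest picture that a camera, given by its name, has taken for a name from the list of things; names that differ only in an ending like _2 or _b are one class to them, and where a whole thing is asked for, a point or a joint stands for the part that bears it (a point fixed in the world has none). Each returns a list of dicts, best first, with "p" (0 to 1); they miss things now and then, are a little off and sometimes report something else, mostly with a low value. They report only what shows in the picture. A call takes as long as a camera call.
- manip.find_in(thing, camera): "box" ([left, top, right, bottom] in pixels, round what is visible of it).
- manip.trace(thing, camera): "pixels" (384x512 bool, what is visible of it) and "box" ([left, top, right, bottom] in pixels, round what is visible of it).
- manip.tip_of(thing, camera): "pixel" ([column, row] in pixels: a listed point, or the origin of a listed thing).
The state is a dict: "clock": time; "joint_pos": joint angles; "joint_velocities": joint speeds; "tau": joint torques, N m; "position": TCP position; "ee_rot": TCP orientation; "ft_force": force on the tool from outside, world axes, zero at the start; "torque": the same for the moment, N m; "grip_width": opening from 0.0 (shut) to 1.0 (fully open); "grasp_force": force on a finger pad.
Only numpy, scipy, OpenCV 4.12 (cv2) and the standard library are available. Lean on these libraries where they do the work, as an engineer would, in place of code of your own. Each camera call takes 0.05 s, during which the arm holds its last target. There are 200 camera calls.

## Task

Wind the crank of the drying fixture clockwise one full turn, to its stop, so that the red tongue draws back off the glass sample plate, and leave it so. Then take the plate by its clear part, fingers off the frosted end (the end with the small corner notch), lift it 25 to 30 cm above the bench and turn it so that the white frosted label faces up, as near level as you can and at least half-way there. Finish while holding it there, still, and leave the other things on the bench and fixture where they are.

Things in the scene. Friction and masses are not known exactly. Their poses are not given: they have to be found in the camera images.
- crank_handle (a point): Black upright crank handle: cylinder 18 mm across, 46 mm tall, spinning freely on its own pin, off-centre on a steel wheel 112 mm across and 7 mm thick. The point is on its axis at grip height, 143 mm above the bench; the handle reaches 28 mm below it (the wheel top) and 18 mm above. It travels on a circle of 45 mm radius about crank_axis.
- crank_axis (a point): Vertical turning axis of the crank wheel, the point at the handle's grip height (143 mm above the bench). The wheel's top is 29 mm below it, its hub 26 mm below. The plate's slot lies 130 mm away, towards the fixture's -y.
- crank (a joint): Angle of the crank wheel (rad): 0 at the start with the tongue over the plate, grows clockwise seen from above, stops at 6.28 (one full turn, tongue fully back). Light: about 1 to 2 N at the handle; stays where left. It drives the red tongue 60 mm per turn towards the fixture's +y.
- fixture: Drying fixture, fixed, at any yaw. Timber base x -100 to 100, y -125 to 145 mm, 18 thick; origin at bench height. At y -65 mm a dark wood cradle: slot along x, 9.6 mm wide, cheeks 10 thick, top 34 mm above the bench. At y +65 an aluminium bridge with the crank, all below 162 mm. Red tongue 50 mm wide (x), 87 to 94 mm above the bench, over the plate until wound; tip then at y -20.
- plate_center (a point): Centre of the glass plate, 110 long (x), 8 thick (y), 60 tall (z) mm, 90 to 170 g. It starts on its long edge in the slot, centre 48 mm above the bench, lowest 16 mm hidden. Frosted end: x +25 to +55 mm. A 10 x 10 mm notch is cut from that end's +z (upper) corner. White label with a yellow strip on the +y face: label towards you, notch up, the frosted end is on your left. The rest is clear.
- plate: The same glass plate with the same axes; origin in the middle of its lower long edge, 30 mm below plate_center along the plate's z. Three brown varnish patches on the label side of the clear part.
- wax_tin: Small round brass tin, 42 mm across, 16 mm high, standing on the fixture's base near its -x edge; leave alone. Origin under its centre.
- shellac: Amber bottle, 72 mm across, 190 mm tall, to the robot's left; leave alone. Origin under its centre.
- pigment: Reddish brown jar, 68 mm across, 100 mm tall, to the left; leave alone. Origin under its centre.
- sprayer: Clear spray bottle with a white trigger head, 72 mm across, 223 mm tall, to the right; leave alone. Origin under its centre.
- brush: Flat brush lying on the bench to the right; leave alone.
- cork_block: Cork sanding block 100 x 60 x 35 mm to the right; leave alone. Origin under its centre.
- leaf: Carved wooden leaf, 170 x 85 mm, 34 mm high, to the left; leave alone. Origin under its centre.

How it is judged:
On the way, in this order (a step that is already met when the one before it is completed fails the run):
1. the crank is wound one full turn clockwise, to its stop (past 5.9 rad) (value of joint crank above 5.9 rad), for 0.2 s.
2. the plate is held by the fingers, its centre more than 12 cm above the bench (contact force between the fingers and plate above 1 N and height (world z) of plate_center above 0.12 m), for 0.2 s.
At the end, for the whole second after the job is handed in: Held in the fingers by its clear part (grasp point below +15 mm on the plate's x), plate centre over 20 cm above the bench, label face within 0.9 rad of straight up, at rest (under 3 cm/s), clear of the fixture, crank still past 5.5 rad (contact force between the fingers and plate above 1 N and height (world z) of plate_center above 0.2 m and value of joint crank above 5.5 rad and angle between plate_center's own y axis and vertical below 0.9 rad and x of the grasp point in the frame of plate_center below 0.015 m and linear speed of plate below 0.03 m/s and contact force between plate and fixture below 0.1 N); the arm keeps its last pose, push and grip.
It fails at once if the fingers grip the plate by its frosted end (contact force between the fingers and plate above 1 N and x of the grasp point in the frame of plate_center above 0.025 m).
It fails at once if a bottle, jar, the brush, cork block, leaf or wax tin is shifted more than 4 cm (distance of any of wax_tin, shellac, pigment, sprayer, brush, cork_block, leaf from where it was at the start of the episode above 0.04 m).
It also fails if it takes over 64 s, if anything falls off the work surface, if the arm or the gripper's body presses on something with over 40 N, if the wrist force passes 120 N, or if a joint passes its speed limit or range.

## Working session

There is one attempt and no reset: what is moved stays moved. The work goes in short steps, Python scripts to look and compute and a shell command to move; the robot and the scene stay as the last step left them, time stands still between calls to the robot, and variables do not carry over. Pictures are saved under pics/ and viewed, at most 10 in all, crops included, and the job is handed in when it is done.

```bash
ls; mkdir -p pics; cat > h.py <<'E'
import numpy as np,cv2
from scipy.spatial.transform import Rotation as R
from workcell import manip
def ray(cam,u,v,cal=None):
    c=cal or manip.get_calibration(cam)
    x=(u-c["cx"])/c["fx"];y=(v-c["cy"])/c["fy"]
    if cam=="wrist":
        r=np.hypot(x,y);s=np.sin(r)/max(r,1e-9);d=np.array([x*s,-y*s,-np.cos(r)])
    else: d=np.array([x,-y,-1.])
    return np.array(c["xyz"]),R.from_quat(c["orientation"]).apply(d)
def atz(cam,u,v,z,cal=None):
    o,d=ray(cam,u,v,cal);return o+d*(z-o[2])/d[2]
def cloud(cam,depth,cal=None):
    c=cal or manip.get_calibration(cam)
    v,u=np.mgrid[0:depth.shape[0],0:depth.shape[1]]
    x=(u-c["cx"])/c["fx"];y=(v-c["cy"])/c["fy"]
    if cam=="wrist":
        r=np.hypot(x,y);t=np.tan(np.minimum(r,1.5))/np.maximum(r,1e-9);x=x*t;y=y*t
    P=np.stack([x*depth,-y*depth,-depth],-1)
    return P@R.from_quat(c["orientation"]).as_matrix().T+np.array(c["xyz"])
def save(n,im): cv2.imwrite("pics/"+n,im[...,::-1])
E
cat > m1.py <<'E'
from h import *
ims=[]
for cam in("scene","side"):
    im,d=manip.camera(cam);ims.append(im);P=cloud(cam,d)
    print(cam,{k:np.round(v,3).tolist() if not isinstance(v,str) else v for k,v in manip.get_calibration(cam).items()})
    for t,z in(("crank_handle",.143),("crank_axis",.143),("plate_center",.048),("fixture",0),("plate",.018),("wax_tin",.018)):
        for q in manip.tip_of(t,cam)[:2]:
            u,v=q["pixel"];print(t,round(q["p"],2),np.round([u,v]),np.round(atz(cam,u,v,z),3),'depthpt',np.round(P[min(int(v),383),min(int(u),511)],3))
save("a.png",cv2.resize(np.vstack(ims),(450*512//384*1,600*1)) if 0 else np.hstack(ims)[:, :, :])
o=manip.get_obs();print({k:np.round(v,3) for k,v in o.items()})
im=cv2.imread("pics/a.png");print(im.shape);cv2.imwrite("pics/a.png",cv2.resize(im,(800,300)))
E
python3 m1.py
```

```text
pics
scene {'fx': 448.79, 'fy': 448.79, 'cx': 259.881, 'cy': 188.593, 'xyz': [1.117, -1.031, 1.113], 'orientation': [0.416, 0.124, 0.235, 0.87]}
crank_handle 0.58 [310. 198.] [0.65  0.048 0.143] depthpt [0.654 0.036 0.155]
crank_axis 0.84 [298. 188.] [0.591 0.072 0.143] depthpt [0.511 0.232 0.003]
plate_center 0.8 [272. 232.] [ 0.572 -0.076  0.048] depthpt [ 0.572 -0.076  0.049]
plate 0.79 [278. 236.] [ 0.584 -0.053  0.018] depthpt [ 0.597 -0.08   0.051]
wax_tin 0.42 [274. 221.] [0.533 0.004 0.018] depthpt [ 0.571 -0.068  0.097]
side {'fx': 424.821, 'fy': 424.821, 'cx': 259.186, 'cy': 188.844, 'xyz': [0.029, 0.704, 0.939], 'orientation': [-0.113, 0.369, 0.888, -0.249]}
crank_handle 0.98 [199. 169.] [0.653 0.046 0.143] depthpt [0.654 0.048 0.144]
crank_axis 0.76 [214. 176.] [0.599 0.047 0.143] depthpt [0.621 0.022 0.112]
plate_center 0.52 [247. 179.] [ 0.571 -0.073  0.048] depthpt [ 0.569 -0.068  0.057]
fixture 0.6 [231. 204.] [ 0.582  0.005 -0.   ] depthpt [0.558 0.036 0.043]
fixture 0.56 [129. 302.] [0.611 0.413 0.   ] depthpt [0.589 0.425 0.039]
plate 0.75 [247. 184.] [ 0.577 -0.079  0.018] depthpt [ 0.57  -0.067  0.032]
wax_tin 0.74 [245. 215.] [0.513 0.032 0.018] depthpt [0.508 0.039 0.03 ]
{'clock': np.float64(0.7), 'joint_pos': array([ 1.247,  0.332, -0.065,  1.46 ,  0.022,  1.35 , -0.088]), 'joint_velocities': array([ 0.   , -0.   , -0.   , -0.001, -0.001,  0.   , -0.001]), 'tau': array([ 2.0000e-03, -6.2509e+01,  5.1000e-02, -3.9178e+01,  1.7000e-02,
        2.0000e-03, -0.0000e+00]), 'position': array([ 0.185, -0.597,  0.245]), 'ee_rot': array([0.989, 0.15 , 0.   , 0.   ]), 'ft_force': array([-0.19 , -0.464, -0.146]), 'torque': array([ 0.008,  0.004, -0.035]), 'grasp_force': np.float64(0.0), 'grip_width': np.float64(1.002)}
(384, 1024, 3)
```

View image.

View pics/a.png

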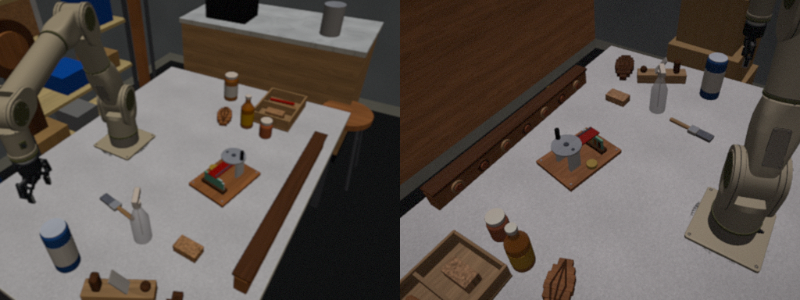

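```bash
cat > m2.py <<'E'
from h import *
A=[]
crops=[]
for cam in("scene","side"):
    im,d=manip.camera(cam);P=cloud(cam,d)
    x,y,z=P[...,0],P[...,1],P[...,2]
    reg=(np.hypot(x-.59,y)<.23)&(d>0)
    hsv=cv2.cvtColor(im,cv2.COLOR_RGB2HSV).astype(int)
    wood=reg&(abs(z-.018)<.012)&(hsv[...,1]>90)
    pts=P[wood][:,:2]
    print(cam,'base rect',cv2.minAreaRect((pts*1000).astype(np.float32)))
    w=reg&(abs(z-.114)<.006)
    print('wheel',w.sum(),P[w].mean(0).round(4),cv2.minEnclosingCircle((P[w][:,:2]*1000).astype(np.float32)))
    h=reg&(z>.13)&(z<.17);print('handle',h.sum(),P[h].mean(0).round(4))
    pl=reg&(z>.04)&(z<.082)&(np.hypot(x-.572,y+.075)<.08)
    red=reg&(z>.08)&(z<.1);print('tongue',np.median(P[red],0).round(3))
    v,u=np.where(reg)
    c=im[170:260,215:335] if cam=="scene" else im[140:230,160:280]
    crops.append(cv2.resize(c,(400,300),interpolation=cv2.INTER_CUBIC))
save("b.png",np.hstack(crops))
E
python3 m2.py
```

```text
scene base rect ((593.5486450195312, -4.120574951171875), (273.4122314453125, 198.8476104736328), 77.13296508789062)
wheel 482 [0.6008 0.0463 0.1155] ((601.4598999023438, 50.66780090332031), 58.71652603149414)
handle 50 [0.649  0.0394 0.1516]
tongue [ 0.587 -0.037  0.095]
side base rect ((590.9505615234375, 2.004791259765625), (267.83843994140625, 203.6366729736328), 77.63712310791016)
wheel 873 [0.5996 0.0563 0.1134] ((602.0851440429688, 53.43416213989258), 57.215576171875)
handle 75 [0.644  0.0464 0.1488]
tongue [ 0.573 -0.04   0.093]
```

View pics/b.png

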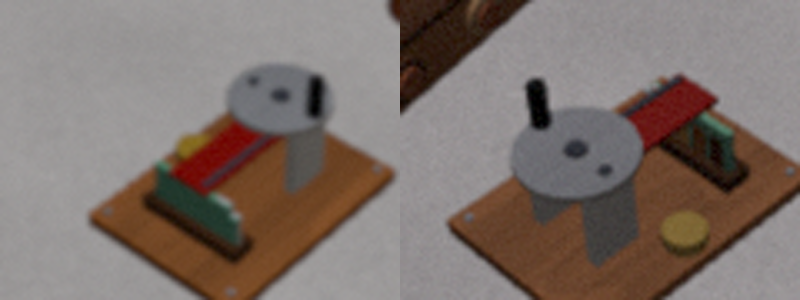

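```bash
cat > log.py <<'E'
from h import *
import json
o=manip.get_obs();json.dump
open("log.txt","a").write(json.dumps([list(map(float,o["joint_pos"])),list(map(float,o["position"])),list(map(float,o["ee_rot"]))])+"\n")
r=R.from_quat(o["ee_rot"])
print('t',round(float(o["clock"]),2),'q',np.round(o["joint_pos"],3),'pos',np.round(o["position"],4),'x',r.as_matrix()[:,0].round(3),'z',r.as_matrix()[:,2].round(3),'F',np.round(o["ft_force"],1),'g',round(float(o["grip_width"]),3),round(float(o["grasp_force"]),1))
E
python3 log.py
python3 -m pendant '[[0,0,-1,0,0,0,1],[0.6,-0.4,-1.8,0.4,0,0,1],[1.4,-1.0,-1.8,0,0,0.8,1],[2.3,-1.7,-1.8,0,0,1.2,1],[3.2,-2.4,-1.8,0,0,1.6,1],[4.1,-3.1,-1.8,0,0,2,1],[5,-3.7,-1.8,0,0,2.4,1],[5.8,-4.3,-1.8,0,0,2.8,1],[6.5,-4.8,-1.8,0,0,3.2,1],[7,-5.2,-1.8,0,0,3.75,1]]'
python3 log.py
```

```text
t 0.8 q [ 1.247  0.332 -0.065  1.46   0.022  1.35  -0.089] pos [ 0.1852 -0.5969  0.2453] x [0.955 0.296 0.   ] z [ 0. -0. -1.] F [-0.1 -1.2  0.8] g 0.999 0.0
clock: 2.05
position: [0.4435, -0.243, 0.3355]
ee_rot: [0.994, -0.111, 0.0, 0.0]
ft_force: [-0.5, -0.1, 0.1]
grip_width: 1.001
grasp_force: 0.0
t 2.05 q [ 0.773  0.054 -0.375  1.604  0.02   1.486 -1.398] pos [ 0.4435 -0.243   0.3355] x [ 0.975 -0.221  0.001] z [ 0.001 -0.    -1.   ] F [-0.5 -0.1  0.1] g 1.001 0.0
```

```bash
python3 -m pendant '[[0.4,-1,0,0,0,0,1],[0.8,-1.9,0,0,0,0,1],[1.2,-2.8,0,0,0,0,1],[1.6,-3.7,0.2,0,0,0,1],[2,-4.6,0.5,0,0,0,1],[2.4,-5.5,0.8,0,0,0,1],[2.6,-6.1,1.0,0,0,0,1],[2.7,-6.4,1.1,0,0,0,1],[2.73,-6.46,1.1,0,0,0,1],[2.73,-6.46,1.1,0,0,0,1]]'
python3 log.py
python3 - <<'E'
from h import *
c=manip.get_calibration("wrist");im,d=manip.camera("wrist");P=cloud("wrist",d,c)
for t,z in(("crank_handle",.143),("crank_axis",.143),("plate_center",.048),("wax_tin",.018)):
    for q in manip.tip_of(t,"wrist")[:1]:
        u,v=q["pixel"];print(t,round(q["p"],2),np.round([u,v]),np.round(atz("wrist",u,v,z,c),4),'depthpt',P[min(int(v),383),min(int(u),511)].round(3))
x,y,z=[P[...,i] for i in range(3)];near=(np.hypot(x-.6,y-.02)<.2)&(d>0)
hsv=cv2.cvtColor(im,cv2.COLOR_RGB2HSV)
for n,m in(("handle top",near&(abs(z-.161)<.006)&(np.hypot(x-.648,y-.042)<.03)),("handle",near&(z>.13)&(z<.158)&(np.hypot(x-.648,y-.042)<.03)),("wheel",near&(abs(z-.114)<.004)),("tongue",near&(abs(z-.094)<.004)&(hsv[...,1]>150)),("cradle",near&(abs(z-.034)<.004))):
    if m.sum(): print(n,m.sum(),P[m].mean(0).round(4),cv2.minAreaRect((P[m][:,:2]*1000).astype(np.float32)), cv2.minEnclosingCircle((P[m][:,:2]*1000).astype(np.float32)))
save("c.png",im)
E
```

```text
clock: 3.3
position: [0.647, 0.0386, 0.281]
ee_rot: [0.994, -0.112, 0.0, 0.0]
ft_force: [0.0, 0.2, -0.5]
grip_width: 1.002
grasp_force: 0.0
t 3.3 q [ 0.282  0.427 -0.578  1.314  0.231  1.466 -2.074] pos [0.647  0.0386 0.281 ] x [ 0.975 -0.222  0.001] z [ 0.001 -0.001 -1.   ] F [ 0.   0.2 -0.5] g 1.002 0.0
crank_handle 0.96 [253. 184.] [0.6499 0.0416 0.143 ] depthpt [0.656 0.04  0.161]
crank_axis 0.7 [250. 230.] [0.6046 0.055  0.143 ] depthpt [0.593 0.059 0.116]
plate_center 0.97 [352. 194.] [ 0.5805 -0.0752  0.048 ] depthpt [ 0.6   -0.063  0.094]
wax_tin 0.47 [290. 238.] [0.5205 0.0178 0.018 ] depthpt [0.573 0.019 0.114]
handle top 319 [0.6491 0.0434 0.1613] ((648.4486694335938, 43.67571258544922), (17.08489990234375, 16.832042694091797), 61.66973876953125) ((648.2686767578125, 43.73325729370117), 8.945568084716797)
handle 147 [0.6547 0.0417 0.1448] ((652.7098388671875, 42.490779876708984), (17.740428924560547, 8.790451049804688), 75.20472717285156) ((648.5357666015625, 43.593238830566406), 8.870657920837402)
wheel 6905 [0.6054 0.0525 0.1149] ((604.25048828125, 53.092262268066406), (110.6764907836914, 111.51254272460938), 71.02432250976562) ((604.2000732421875, 53.068626403808594), 56.23672866821289)
tongue 2383 [ 0.5814 -0.0442  0.0949] ((583.2364501953125, -42.09373474121094), (95.43136596679688, 50.679107666015625), 77.16071319580078) ((584.1282958984375, -41.59846878051758), 52.69464874267578)
cradle 766 [ 0.5838 -0.0442  0.0347] ((571.2789916992188, -11.711532592773438), (171.17640686035156, 145.8648681640625), 86.28752899169922) ((591.7554321289062, -11.634563446044922), 99.06690216064453)
```

View pics/c.png

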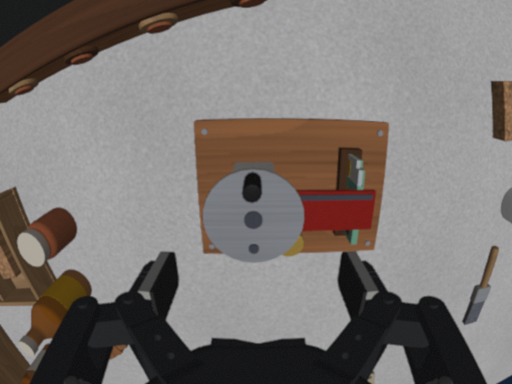

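```bash
python3 -m pendant '[[0,-0.1,0.6,0,0,0,0.2],[0,-0.1,1.2,0,0,0,0],[0,-0.1,1.8,0,0,0,0],[0,-0.1,2.3,0,0,0,0],[0,-0.1,2.7,0,0,0,0],[0,-0.1,2.85,0,0,0,-0.2],[0,-0.1,2.85,0,0,0,-1],[0,-0.1,2.85,0,0,0,-1],[0,-0.1,2.85,0,0,0,-1],[0,-0.1,2.85,0,0,0,-1]]' 25
python3 log.py
```

```text
clock: 4.8
position: [0.648, 0.0444, 0.138]
ee_rot: [0.994, -0.111, -0.0, 0.0]
ft_force: [-2.2, -3.1, -4.1]
grip_width: 0.203
grasp_force: 25.1
t 4.8 q [ 0.272  0.521 -0.558  1.495  0.287  1.208 -2.123] pos [0.648  0.0444 0.138 ] x [ 0.975 -0.221  0.   ] z [-0.    -0.001 -1.   ] F [-2.2 -3.1 -4.1] g 0.203 25.1
```

```bash
python3 -m pendant '[[-0.02,0.187,0,0,0,0,-1],[-0.078,0.366,0,0,0,0,-1],[-0.172,0.529,0,0,0,0,-1],[-0.298,0.669,0,0,0,0,-1],[-0.45,0.779,0,0,0,0,-1],[-0.622,0.856,0,0,0,0,-1],[-0.806,0.895,0,0,0,0,-1],[-0.994,0.895,0,0,0,0,-1],[-1.178,0.856,0,0,0,0,-1],[-1.35,0.779,0,0,0,0,-1]]'
python3 log.py
```

```text
clock: 6.05
position: [0.5726, 0.0217, 0.1379]
ee_rot: [0.994, -0.111, -0.0, 0.0]
ft_force: [-0.6, -3.9, -1.5]
grip_width: 0.203
grasp_force: 25.4
t 6.05 q [ 0.371  0.365 -0.59   1.706  0.221  1.139 -2.075] pos [0.5726 0.0217 0.1379] x [ 0.975 -0.221 -0.001] z [-0.001 -0.001 -1.   ] F [-0.6 -3.9 -1.5] g 0.203 25.4
```

```bash
python3 -m pendant '[[-0.152,-0.11,0,0,0,0,-1],[-0.278,-0.25,0,0,0,0,-1],[-0.372,-0.413,0,0,0,0,-1],[-0.43,-0.592,0,0,0,0,-1],[-0.45,-0.779,0,0,0,0,-1],[-0.43,-0.966,0,0,0,0,-1],[-0.372,-1.145,0,0,0,0,-1],[-0.278,-1.308,0,0,0,0,-1],[-0.152,-1.448,0,0,0,0,-1],[0,-1.558,0,0,0,0,-1]]'
python3 log.py
```

```text
clock: 7.3
position: [0.5916, 0.0973, 0.1379]
ee_rot: [0.994, -0.111, 0.0, 0.0]
ft_force: [-0.4, -6.9, 0.8]
grip_width: 0.198
grasp_force: 25.7
t 7.3 q [ 0.244  0.426 -0.608  1.635  0.26   1.163 -2.22 ] pos [0.5916 0.0973 0.1379] x [ 0.975 -0.222  0.   ] z [ 0.    -0.001 -1.   ] F [-0.4 -6.9  0.8] g 0.198 25.7
```

```bash
python3 -m pendant '[[0.172,-0.077,0,0,0,0,-1],[0.356,-0.116,0,0,0,0,-1],[0.544,-0.116,0,0,0,0,-1],[0.728,-0.077,0,0,0,0,-1],[0.9,0,0,0,0,0,-1],[1.052,0.11,0,0,0,0,-1],[1.178,0.25,0,0,0,0,-1],[1.272,0.413,0,0,0,0,-1],[1.33,0.592,0,0,0,0,-1],[1.35,0.75,0,0,0,0,-1]]'
python3 log.py
```

```text
clock: 8.55
position: [0.6486, 0.0469, 0.1379]
ee_rot: [0.994, -0.111, 0.0, -0.001]
ft_force: [-3.0, 2.1, 2.1]
grip_width: 0.209
grasp_force: 25.8
t 8.55 q [ 0.276  0.525 -0.569  1.492  0.292  1.209 -2.128] pos [0.6486 0.0469 0.1379] x [ 0.975 -0.22  -0.   ] z [ 0.     0.001 -1.   ] F [-3.   2.1  2.1] g 0.209 25.8
```

```bash
python3 -m pendant '[[0,0.05,0,0,0,0,-1],[0,0.08,0,0,0,0,-1],[0,0.08,0,0,0,0,-1],[0,0.04,0,0,0,0,0],[0,0.04,0,0,0,0,0],[0,0.04,0,0,0,0,0],[0,0.04,-0.8,0,0,0,0],[0,0.04,-1.6,0,0,0,0],[0,0.04,-2.4,0,0,0,0],[0,0.04,-3,0,0,0,0]]'
python3 log.py
python3 - <<'E'
from h import *
c=manip.get_calibration("wrist");im,d=manip.camera("wrist");P=cloud("wrist",d,c)
x,y,z=[P[...,i] for i in range(3)];near=(np.hypot(x-.6,y-.02)<.2)&(d>0)
hsv=cv2.cvtColor(im,cv2.COLOR_RGB2HSV)
for n,m in(("handle top",near&(abs(z-.161)<.006)),("tongue",near&(abs(z-.094)<.004)&(hsv[...,1]>150)),("platetop",near&(abs(z-.078)<.012)&(hsv[...,1]<150)&(np.hypot(x-.576,y+.074)<.065))):
    if m.sum(): print(n,m.sum(),P[m].mean(0).round(4),cv2.minAreaRect((P[m][:,:2]*1000).astype(np.float32)))
for q in manip.tip_of("plate_center","wrist")[:1]: u,v=q["pixel"];print(q["p"],q["pixel"],atz("wrist",u,v,.048,c))
save("d.png",im[110:300,180:420].repeat(3,0).repeat(3,1))
# fit S-R-S kinematics
import json
from scipy.optimize import least_squares
L=[json.loads(l) for l in open("log.txt")]
def fk(q,p,full=False):
    s=p[8];T=np.array([0,0,p[0]]);r=R.from_euler('z',p[7]+s*q[0])
    for ax,i,l in(('y',1,None),('z',2,p[1]),('y',3,None),('z',4,p[2]),('y',5,None),('z',6,p[3])):
        if ax=='y': r=r*R.from_euler('y',q[i])
        else:
            off=p[4] if i==2 else p[5] if i==4 else p[6]
            T=T+r.apply([off if i<6 else off,0,l]); r=r*R.from_euler('z',s3[i]*q[i]) if i==6 else r*R.from_euler('z',s3[i]*q[i])
    return T,r*R.from_euler('z',p[9])
# fit
import itertools
best=None
for sg in itertools.product([1,-1],repeat=3):
    s3={2:sg[0],4:sg[1],6:sg[2]}
    for s1 in(1,-1):
        def fun(v):
            p=[*v[:7],v[7],s1,v[8]];e=[]
            for q,x,o in L:
                T,r=fk(q,p);e+=list(T-x)+list(.3*(r.inv()*R.from_quat(o)).as_rotvec())
            return e
        for y0 in(0,3.14):
          for w0 in(0,1.57,3.14,-1.57):
            f=least_squares(fun,[.36,.42,.4,.25,0,0,0,y0,w0],max_nfev=40)
            if best is None or f.cost<best[0]: best=(f.cost,sg,s1,f.x)
print(best)
E
```

```text
clock: 9.8
position: [0.6482, 0.0441, 0.2899]
ee_rot: [0.994, -0.111, 0.001, 0.0]
ft_force: [-0.4, -0.1, -0.8]
grip_width: 0.502
grasp_force: 0.0
t 9.8 q [ 0.28   0.429 -0.591  1.295  0.236  1.484 -2.083] pos [0.6482 0.0441 0.2899] x [ 0.975 -0.221  0.002] z [ 0.002 -0.    -1.   ] F [-0.4 -0.1 -0.8] g 0.502 0.0
handle top 299 [0.6492 0.0435 0.1613] ((648.4340209960938, 43.888057708740234), (16.6694393157959, 17.362524032592773), 32.895957946777344)
tongue 1180 [0.5993 0.0306 0.0948] ((602.931396484375, 47.18372344970703), (158.4203338623047, 50.93702697753906), 77.6336669921875)
platetop 733 [ 0.5786 -0.0731  0.076 ] ((577.2420654296875, -73.878173828125), (9.862286567687988, 109.62335968017578), 77.89219665527344)
0.71 [352.2, 195.2] [ 0.57629463 -0.07279023  0.048     ]
(np.float64(6.83313604346486e-05), (-1, -1, -1), -1, array([-1.40379097,  0.45381454,  0.49738249, -1.34784704,  0.0072875 ,
        0.02086356,  0.01332899, -0.06973024,  1.50106612]))
```

View pics/d.png

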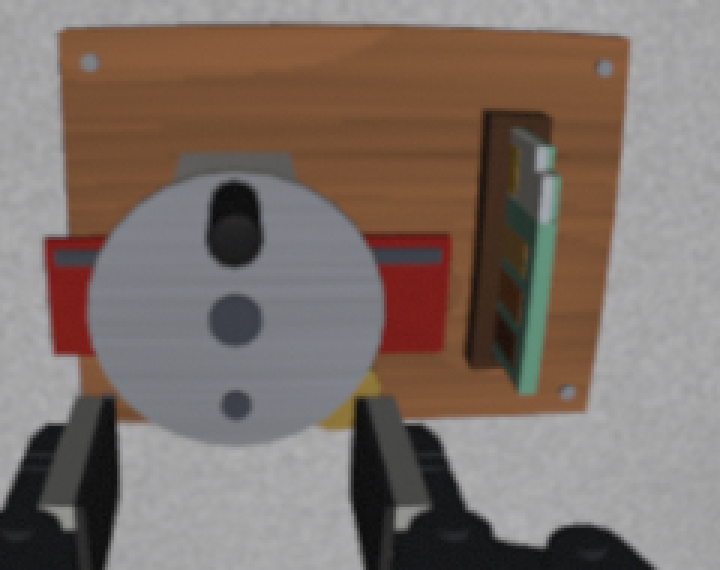

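```bash
cat > ik.py <<'E'
from h import *
from scipy.optimize import least_squares
import json
LO=np.array([-2.6,-.5,-1.47,.16,-1.27,.06,-2.6])+.08;HI=np.array([2.6,2.12,1.34,2.42,4.41,2.06,2.6])-.08
def fk(q,p):
    T=np.array([0,0,p[0]]);r=R.from_euler('z',p[7]-q[0])*R.from_euler('y',q[1])
    T=T+r.apply([p[4],0,p[1]]);r=r*R.from_euler('z',-q[2])*R.from_euler('y',q[3])
    T=T+r.apply([p[5],0,p[2]]);r=r*R.from_euler('z',-q[4])*R.from_euler('y',q[5])
    T=T+r.apply([p[6],0,p[3]]);return T,r*R.from_euler('z',-q[6]+p[8])
def fit(d7):
    L=[json.loads(l) for l in open("log.txt")]
    def fun(v):
        e=[1*(v[3]-d7) if d7 else 0]
        for q,x,o in L:
            T,r=fk(q,v);e+=list(T-x)+list(.3*(r.inv()*R.from_quat(o)).as_rotvec())
        return e
    f=least_squares(fun,[.3,.45,.5,d7 or .3,0,0,0,0,1.5]);return f.x,f.cost
E
python3 - <<'E'
from ik import *
q0=json.loads(open("log.txt").readlines()[-1])[0]
for d7 in(.22,.3,.38):
    p,c=fit(d7);print(d7,c,p.round(4))
    for flip in(1,-1):      # -1: tool half-turned before the grasp
      for head in(0,30,60,77,100):
        a=np.radians(head);z=np.array([np.cos(a),np.sin(a),0]);y=np.array([0,0,-1.*flip]);x=np.cross(y,z)
        Rt=R.from_matrix(np.stack([x,y,z],1));best=None
        for tx in(.45,.6,.75):
          for ty in(-.3,-.15,0,.15):
            for s in range(3):
              rng=np.random.default_rng(s);qs=np.array(q0) if s==0 else rng.uniform(LO,HI)
              def fun(q):
                T,r=fk(q,p);return np.r_[10*(T-[tx,ty,.29]),2*(r.inv()*Rt).as_rotvec(),.02*(q-q0)]
              f=least_squares(fun,np.clip(qs,LO,HI),bounds=(LO,HI),max_nfev=60)
              T,r=fk(f.x,p);e=np.degrees((r.inv()*Rt).magnitude());pe=np.linalg.norm(T-[tx,ty,.29])
              k=(e>8)+(pe>.03),np.abs(f.x-q0).max()
              if best is None or k<best[0]: best=(k,(tx,ty),round(e,1),round(pe,3),f.x.round(2))
        print(flip,head,best)
E
```

```text
0.22 7.405149565903453e-05 [ 0.1616  0.449   0.4964  0.22    0.0062  0.0142  0.012  -0.0692  1.5016]
1 0 ((np.False_, np.float64(2.475917284598353)), (0.75, 0.15), np.float64(0.0), np.float64(0.0), array([-0.15,  0.36, -0.24,  1.85,  2.66,  0.71,  0.39]))
1 30 ((np.False_, np.float64(1.0466238323509434)), (0.75, -0.3), np.float64(0.0), np.float64(0.0), array([ 1.33,  1.15, -1.39,  1.4 , -0.59,  0.59, -1.47]))
1 60 ((np.False_, np.float64(0.8430869685422534)), (0.75, 0), np.float64(0.0), np.float64(0.0), array([ 1.02,  1.11, -1.39,  1.48, -0.61,  0.74, -1.46]))
1 77 ((np.False_, np.float64(0.7785510880287396)), (0.75, 0.15), np.float64(0.0), np.float64(0.0), array([ 0.76,  1.15, -1.37,  1.37, -0.54,  0.88, -1.52]))
1 100 ((np.False_, np.float64(0.8122406901614356)), (0.75, 0), np.float64(0.0), np.float64(0.0), array([ 0.66,  1.16, -1.14,  0.94, -0.58,  1.65, -1.56]))
-1 0 ((np.False_, np.float64(2.2973754287374724)), (0.6, 0.15), np.float64(0.0), np.float64(0.0), array([ 0.75,  0.26, -1.31,  2.18,  2.53,  0.91, -2.52]))
-1 30 ((np.False_, np.float64(3.124597430813253)), (0.75, 0.15), 
[... 3217 characters left out ...]
at64(0.0), array([ 0.45,  0.71, -1.  ,  2.24,  2.84,  1.32, -2.52]))
-1 30 ((np.False_, np.float64(3.4171193780215607)), (0.75, 0.15), np.float64(0.1), np.float64(0.0), array([ 1.19,  1.32, -1.39,  2.2 ,  3.65,  0.48, -2.31]))
-1 60 ((np.False_, np.float64(3.6839925829922193)), (0.75, -0.3), np.float64(0.0), np.float64(0.0), array([ 1.23,  1.51, -1.39,  0.86, -0.17,  1.5 ,  1.6 ]))
-1 77 ((np.False_, np.float64(3.6353674773877698)), (0.75, -0.3), np.float64(2.7), np.float64(0.004), array([ 0.87,  1.57, -1.39,  0.26, -0.15,  1.98,  1.55]))
-1 100 ((np.False_, np.float64(3.6595831627039788)), (0.75, 0), np.float64(0.0), np.float64(0.0), array([ 0.65,  1.55, -1.39,  0.54, -0.14,  1.93,  1.58]))
```

```bash
python3 -m pendant '[[-0.2,0.6,0,0,0,0,-0.3],[-0.4,1.2,0,0,0,0,-0.3],[-0.7,1.8,0,0,0,0,-0.3],[-0.9,2.3,0.4,0,0,0,-0.3],[-1.07,2.61,1,0,0,0,-0.3],[-1.07,2.61,1.6,0,0,0,-0.3],[-1.07,2.61,2.2,0,0,0,-0.3],[-1.07,2.61,2.7,0,0,0,-0.3],[-1.07,2.61,3,0,0,0,-0.3],[-1.07,2.61,3,0,0,0,-0.3]]'
python3 log.py
```

```text
clock: 11.15
position: [0.5663, -0.0712, 0.1368]
ee_rot: [0.994, -0.111, -0.001, -0.0]
ft_force: [0.3, -0.5, 0.4]
grip_width: 0.348
grasp_force: 0.0
t 11.15 q [ 0.505  0.354 -0.551  1.714  0.202  1.133 -1.898] pos [ 0.5663 -0.0712  0.1368] x [ 0.975 -0.221 -0.002] z [-0.002  0.    -1.   ] F [ 0.3 -0.5  0.4] g 0.348 0.0
```

```bash
python3 - <<'E'
from h import *
c=manip.get_calibration("wrist");o=manip.get_obs();im,d=manip.camera("wrist");P=cloud("wrist",d,c)
x,y,z=[P[...,i] for i in range(3)]
m=(d>0)&(z>.068)&(z<.084)&(np.hypot(x-.577,y+.074)<.062)
v,u=np.where(m);print(m.sum())
r=R.from_quat(o["ee_rot"]);Q=r.inv().apply(P[m]-o["position"])*1000
print(cv2.minAreaRect(Q[:,:2].astype(np.float32)),np.percentile(Q,[2,50,98],axis=0).round(1))
for xx in range(-50,70,15):
    k=abs(Q[:,0]-xx)<5
    if k.any(): print(xx,np.percentile(Q[k,1],[5,50,95]).round(1))
save("e.png",im)
E
```

```text
1739
((10.798652648925781, -0.16089630126953125), (8.280808448791504, 109.85859680175781), 89.32107543945312) [[-40.8  -3.9  56.7]
 [ 17.7   0.   58. ]
 [ 63.6   4.3  68.2]]
-35 [-3.   0.7  4.4]
-20 [-3.6  0.4  4.3]
-5 [-3.5  0.   3.5]
10 [-3.4  0.   3.4]
25 [-3.9 -0.6  3.3]
40 [-3.8 -0.3  3.3]
55 [-3.8 -0.3  3.2]
```

View pics/e.png

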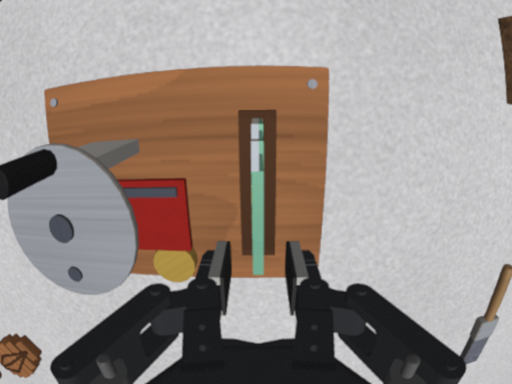

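```bash
python3 -m pendant '[[0,0,0.5,0,0,0,-0.3],[0,0,1,0,0,0,-0.3],[0,0,1.4,0,0,0,-0.3],[0,0,1.6,0,0,0,-0.3],[0,0,1.6,0,0,0,-0.4],[0,0,1.6,0,0,0,-1],[0,0,1.6,0,0,0,-1],[0,0,1.6,0,0,0,-1],[0,0,1.6,0,0,0,-1],[0,0,1.6,0,0,0,-1]]' 60
python3 log.py
```

```text
clock: 12.45
position: [0.5674, -0.0711, 0.0584]
ee_rot: [0.994, -0.111, 0.001, 0.0]
ft_force: [0.2, -0.2, 6.1]
grip_width: 0.084
grasp_force: 59.4
t 12.45 q [ 0.479  0.448 -0.526  1.776  0.264  0.987 -1.944] pos [ 0.5674 -0.0711  0.0584] x [ 0.975 -0.221  0.001] z [ 0.001 -0.    -1.   ] F [ 0.2 -0.2  6.1] g 0.084 59.4
```

```bash
python3 -m pendant '[[0,0,-0.2,0,0,0,-1],[0,0,-0.6,0,0,0,-1],[0,0,-1.1,0,0,0,-1],[0,0,-1.6,0,0,0,-1],[0,0,-2.2,0,0,0,-1],[0,0,-2.8,0,0,0,-1],[0,0,-3.4,0,0,0,-1],[0,0,-4,0,0,0,-1],[0,0,-4.5,0,0,0,-1],[0,0,-4.8,0,0,0,-1]]'
python3 log.py
```

```text
clock: 13.7
position: [0.567, -0.0709, 0.3001]
ee_rot: [0.994, -0.111, 0.001, 0.0]
ft_force: [0.6, -0.0, -1.6]
grip_width: 0.082
grasp_force: 58.6
t 13.7 q [ 0.524  0.237 -0.571  1.499  0.129  1.442 -1.843] pos [ 0.567  -0.0709  0.3001] x [ 0.975 -0.221  0.002] z [ 0.002 -0.    -1.   ] F [ 0.6 -0.  -1.6] g 0.082 58.6
```

```bash
python3 -m pendant '[[0.1,0,0,0.3,0,0,-1],[0.3,0,0,0.8,0,0,-1],[0.5,0,0,1.4,0,0,-1],[0.7,0,0,2,0,0,-1],[0.9,0,0,2.6,0,0,-1],[1.1,0,0,3.2,0,0,-1],[1.3,0,0,3.8,0,0,-1],[1.4,0,0,4.4,0,0,-1],[1.5,0,0,4.8,0,0,-1],[1.5,0,0,5,0,0,-1]]'
python3 log.py
cat > plan.py <<'E'
from ik import *
p,c=fit(None);print(c,p.round(4))
q0,T0,o0=json.loads(open("log.txt").readlines()[-1]);q0=np.array(q0)
for s in("sprayer","cork_block","brush"):
    for cam in("scene","side"):
        for k in manip.tip_of(s,cam)[:1]: print(s,cam,round(k["p"],2),atz(cam,*k["pixel"],0).round(3))
for head in(50,64,77.4,90):
  a=np.radians(head);z=np.array([np.cos(a),np.sin(a),0]);y=np.array([0,0,-1.]);Rt=R.from_matrix(np.stack([np.cross(y,z),y,z],1))
  for tx in(.5,.6,.7,.8):
    for ty in(-.15,-.05,.05):
      f=least_squares(lambda q:np.r_[10*(fk(q,p)[0]-[tx,ty,.29]),2*(fk(q,p)[1].inv()*Rt).as_rotvec(),.02*(q-q0)],np.clip(q0,LO,HI),bounds=(LO,HI),max_nfev=80)
      T,r=fk(f.x,p);e=np.degrees((r.inv()*Rt).magnitude());q=f.x
      el=R.from_euler('z',p[7]-q[0])*R.from_euler('y',q[1]);E=el.apply([p[4],0,p[1]])+[0,0,p[0]]
      W=T-r.apply([0,0,p[3]])
      if e<4: print(head,tx,ty,'err',round(e,1),round(np.linalg.norm(T-[tx,ty,.29]),3),'q',q.round(2),'elbow',E.round(2),'wrist',W.round(2),'margin',np.minimum(q-LO,HI-q).min().round(2),'dq',abs(q-q0).max().round(2))
E
python3 plan.py
```

```text
clock: 14.95
position: [0.6399, -0.0892, 0.2961]
ee_rot: [0.933, -0.106, 0.038, -0.341]
ft_force: [0.5, -0.4, -1.9]
grip_width: 0.083
grasp_force: 58.6
t 14.95 q [ 0.823  0.499 -0.611  1.36  -0.427  1.412 -1.45 ] pos [ 0.6399 -0.0892  0.2961] x [ 0.975 -0.223 -0.002] z [ 0.142  0.629 -0.765] F [ 0.5 -0.4 -1.9] g 0.083 58.6
0.00024030850292786586 [ 0.2715  0.4399  0.4878  0.33    0.0187  0.0029  0.0159 -0.0583  1.5136]
sprayer scene 0.79 [ 0.473 -0.449  0.   ]
sprayer side 0.74 [ 0.463 -0.428  0.   ]
cork_block scene 0.85 [ 0.652 -0.395  0.   ]
cork_block side 0.61 [ 0.657 -0.402  0.   ]
brush scene 0.63 [ 0.281 -0.386  0.   ]
brush side 0.63 [ 0.28  -0.365  0.   ]
50 0.5 -0.15 err 0.0 0.0 q [ 1.47  0.55 -0.68  2.02 -1.19  1.46 -0.8 ] elbow [ 0.01 -0.24  0.64] wrist [ 0.29 -0.4   0.29] margin 0.0 dq 0.76
50 0.5 -0.05 err 0.0 0.0 q [ 1.7   0.62 -1.09  2.2  -1.19  1.18 -0.77] elbow [-0.05 -0.26  0.62] wrist [ 0.29 -0.3   0.29] margin 0.0 dq 0.87
50 0.5 0.05 err 0.5 0.001 q [ 1.77  0.83 -1.39  2.34 -1.19  0.82 -0.75] elbow [-0.09 -0.33  0.55] wrist [ 0.29 -0.21  0.29] margin 0.0 dq 0.98

[... 5732 characters left out ...]
err 0.0 0.0 q [ 0.81  1.12 -0.8   1.05 -0.77  1.72 -1.29] elbow [ 0.26 -0.31  0.45] wrist [ 0.7  -0.38  0.29] margin 0.26 dq 0.62
90 0.7 0.05 err 0.0 0.0 q [ 0.77  1.06 -0.83  1.22 -0.81  1.56 -1.24] elbow [ 0.26 -0.29  0.47] wrist [ 0.7  -0.28  0.29] margin 0.38 dq 0.56
90 0.8 -0.15 err 3.3 0.008 q [ 0.57  1.44 -0.74  0.24 -0.82  1.98 -1.58] elbow [ 0.35 -0.26  0.31] wrist [ 0.77 -0.48  0.29] margin 0.0 dq 1.12
90 0.8 -0.05 err 0.0 0.0 q [ 0.57  1.34 -0.8   0.52 -0.75  1.83 -1.49] elbow [ 0.35 -0.26  0.35] wrist [ 0.8  -0.38  0.29] margin 0.15 dq 0.84
90 0.8 0.05 err 0.0 0.0 q [ 0.57  1.24 -0.82  0.78 -0.77  1.64 -1.4 ] elbow [ 0.34 -0.25  0.4 ] wrist [ 0.8  -0.28  0.29] margin 0.34 dq 0.74
```

```bash
python3 -m pendant '[[0.05,-0.15,0.15,0.4,0,0,-1],[0.1,-0.4,0.4,1.1,0,0,-1],[0.17,-0.65,0.65,1.8,0,0,-1],[0.24,-0.9,0.9,2.5,0,0,-1],[0.31,-1.15,1.2,3.3,0,0,-1],[0.38,-1.4,1.45,4,0,0,-1],[0.44,-1.65,1.7,4.7,0,0,-1],[0.5,-1.85,1.9,5.4,0,0,-1],[0.53,-2,2.1,6,0,0,-1],[0.55,-2.07,2.16,6.25,0,0,-1]]'
python3 -m pendant '[[0,0,0,0,0,0,-1],[0,0,0,0,0,0,-1],[0,0,0,0,0,0,-1],[0,0,0,0,0,0,-1],[0,0,0,0,0,0,-1],[0,0,0,0,0,0,-1],[0,0,0,0,0,0,-1],[0,0,0,0,0,0,-1],[0,0,0,0,0,0,-1],[0,0,0,0,0,0,-1]]'
python3 log.py
python3 - <<'E'
from h import *
im,d=manip.camera("wrist");a,da=manip.camera("scene");P=cloud("scene",da)
m=(P[...,2]>.255)&(P[...,2]<.32)&(np.hypot(P[...,0]-.7,P[...,1]-.07)<.07)
A=P[m];print(m.sum(),A.mean(0).round(3));n=np.linalg.svd(A-np.median(A,0),full_matrices=False)[2][2];print('normal',n.round(3))
save("f.png",np.hstack([cv2.resize(im,(400,300)),cv2.resize(a[130:250,210:370],(400,300))]))
E
```

```text
clock: 16.5
position: [0.6996, 0.052, 0.2807]
ee_rot: [-0.702, 0.079, -0.078, 0.703]
ft_force: [-0.1, -0.1, -1.8]
grip_width: 0.083
grasp_force: 58.8
clock: 17.75
position: [0.6997, 0.0512, 0.2816]
ee_rot: [0.703, -0.079, 0.079, -0.703]
ft_force: [0.3, -0.1, -1.0]
grip_width: 0.084
grasp_force: 58.8
t 17.75 q [ 0.917  0.934 -0.863  1.48  -0.968  1.278 -1.062] pos [0.6997 0.0512 0.2816] x [ 0.975 -0.221  0.   ] z [ 0.221  0.975 -0.   ] F [ 0.3 -0.1 -1. ] g 0.084 58.8
452 [0.716 0.049 0.288]
normal [0.051 0.037 0.998]
```

View pics/f.png

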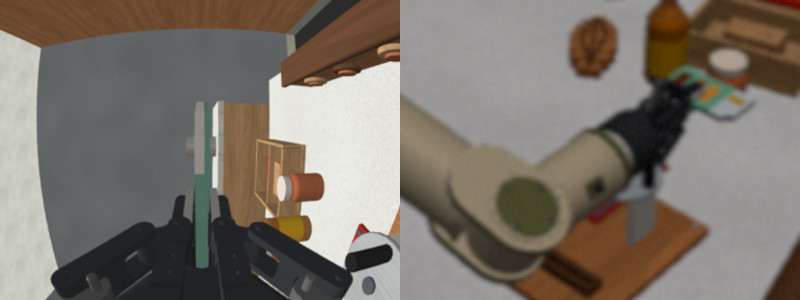

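The wrist view (left) shows the plate edge-on between the pads. The scene view (right) shows it level with the white and yellow label up, near (725,95) in the picture. The fixture and crank are undisturbed, so I'm handing in.

```bash
python3 -c "
from workcell import manip
print(manip.hand_in())"
```

```text
the job is handed in; nothing more can be done
None
```

I wound the crank one full turn (its angle isn't in the state; the handle came back to its start and the tongue is off the plate). The plate is held by its clear part, label up and within a few degrees of level, about 28 cm above the bench; the job is handed in at about 18 s, and no verdict was returned.

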